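# Flip down the fence stop and push the board home

## Robot

A 7-joint arm with a two-finger parallel gripper is mounted at the origin on the work surface. World frame = base frame: x ahead of the robot, y to its left, z up, the work surface at z = 0. Lengths are in mm, angles in rad, forces in N, time in s.
With the tool pointing down it reaches from about 425 to 875 mm from the base axis. Payload 4.7 kg.
Tool frame: the origin (TCP) lies on the centre line of the jaws, within the pads' length; the fingertips stand 8 mm ahead of it and the grasp point (between the pads) lies 11 mm behind it; z points along the fingers, y is the direction in which the jaws open and shut (so a half turn about z gives the same grasp; the last joint's range is limited). The gripper opens to 85 mm and grips with 20 to 120 N. Pads are 22 mm wide; open, the fingers measure 114 mm over their backs; the gripper's body (76 mm by 85 mm) begins 54 mm behind the grasp point. The pads swing forward as they close: fully open they stand 13 mm farther back than shut.
Start: joints at [-1.246, 0.321, -0.07, 1.45, 0.023, 1.371, -0.057], TCP at [198.81, 618.869, 239.349] pointing down, gripper open.
Joint ranges: [-2.86, 2.86], [-0.3, 2.09], [-1.38, 1.24], [0.06, 2.45], [-1.56, 4.7], [0.09, 2.05], [-2.69, 2.69]. Speed limits (rad/s): [2.57, 2.57, 3.14, 3.14, 3.14, 3.14, 3.14].

## Interface

Orientations are given as a unit quaternion [x, y, z, w].
In Python, from cell import monitor, eyes, ticket gives the robot as it stands.
- The arm moves only by the tool drive_tool, never from a script. Its argument "plan" is one flat list of numbers, 7 for each row, row after row: the shift along the world's x, y, z in cm, then the turn, a rotation vector about the world's x, y, z in degrees, then the opening, from 0 (shut) to 1 (fully open). A call has 1 to 12 rows; each row is the pose to reach, as a shift and turn from the pose commanded when the call began; what a row does not reach only later rows make up. A row lasts 1/10 s, in which the tool goes at most 50 mm and 8.59 degrees, less where a joint would pass 70% of its speed; a pose out of reach is approached as far as the arm can. A call with a gripper value outside its range is refused whole. The fingers move at their own pace and stop on an object; "force" is the grip in N (left out, the last holds). Time passes only in rows, so rows that repeat a pose let the fingers close. It gives the time, the measured TCP pose, the force and the opening at its end, in the units of the state.
- monitor.sense(): the state, without advancing time (a new reading comes with each control period).
- eyes.camera(name): name is "scene" or "top" or "wrist"; returns the picture (480x640x3 uint8, red, green, blue); there is no depth.
- eyes.camera_params(name): a dict with "camera_matrix" (3x3 intrinsics, pixels), "pose" (4x4, takes a point from camera to world coordinates). Camera axes: x right, y down, z forward; pixel columns grow to the right and rows downward; lengths in mm; the calibration is good to about 2 mm. A picture is of the moment at which its call begins: read the wrist's pose just before it. camera_params takes no time and is no camera call; for the wrist camera it gives the pose at the moment of the call.
- ticket.sign_off(): hands the job in, once; it reports no verdict.
The state is a dict: "clock": time; "qpos": joint angles; "joint_vel": joint speeds; "joint_efforts": joint torques, N m; "ee_pos": TCP position; "tool_rot": TCP orientation; "force": force on the tool from outside, world axes, zero at the start; "wrist_torque": the same for the moment, N m; "finger_gap": finger opening in mm.
Only numpy, scipy, OpenCV 4.12 (cv2) and the standard library are available. Lean on these libraries where they do the work, as an engineer would, in place of code of your own. Each camera call takes 0.05 s, during which the arm holds its last target.

## Task

On the router bed, flip the fine-adjusting stop (the one on the fence with the screw and knurled knob through its leg) over and fully down in front of the fence. Then push the resin-inlaid board back flat against the fence and along it to the left until its left end rests against the nose of that screw. Only push: the board stays flat on the bed and nothing is picked up, the plain stop stays flipped up, the other things stay where they are, and you finish with the hand clear.

Things in the scene. Friction and masses are not known exactly. Their poses are not given: they have to be found in the camera images.
- fence: Aluminium T-slot reference fence fixed on the bed beyond the board, 680 long (its y), 40 deep (its x), 45 high, with a 26 x 50 x 8 mm foot sticking out at each end. Origin at the centre of its underside, on the bed; x points away from the robot, y to the left along the fence. Its working face, towards the robot, is the plane x = -20 mm.
- fine_stop: Fixed carriage of the fine-adjusting flip stop, clamped on top of the fence (44 wide, reaches 30 above the fence top; its clamp knob sticks out 28 behind the fence). Origin on the fence's top face, on its centre line; axes parallel to the fence's.
- fine_pivot (a point): Pivot axis (parallel to the fence, mid width) of the fine stop's L-shaped arm: 4 mm in front of the fence's centre line, 65 mm above the bed. The arm is 24 wide, 12 thick, 0.12 kg. When down, its bar runs level from the pivot towards the robot and its leg hangs from the bar's end to 61 mm below the pivot, with the outer face towards the robot, 44 mm in front of the pivot.
- fine_arm (a joint): Angle of the fine stop's arm, rad: 0 = fully down (firm end stop), 2.35 to 2.7 = flipped up and back, as at the start, 2.75 = limit. As it grows the bar swings up and back over the fence: at pi/2 the bar stands upright and the leg points level to the robot, outer face up. Stiff pivot (0.07 N m friction): the arm stays where it is left and must be pushed all the way down, with 1 to 3 N at the leg.
- fine_leg (a point): Point on the outer face of the fine stop's leg, mid width, 45 mm along the leg from pivot level (16 mm from its free end): the face to push on. At the start the leg stands up above the fence, leaning to the robot, free end some 70 mm above the pivot, and this face is turned up and away from the robot; at the end it is 20 mm above the bed and faces the robot.
- nose (a point): Centre of the flat round end (14 mm across) of the adjusting screw, which the board must meet. The screw runs parallel to the fence through the leg near its free end. The nose sticks out 22 mm from the leg on the right (fence -y), a knurled knob 23 across sticks out 24 mm on the left. Arm down: 22 mm in front of the fence's face, 14 mm above the bed. Its y axis stays parallel to the fence's.
- plain_stop: Fixed carriage of the other, plain flip stop (same carriage; its leg is a plain plate 44 wide without screw); origin on the fence's top face, on its centre line. Either stop may be the one farther left; the two are 90 mm or more apart.
- plain_arm (a joint): Angle of the plain stop's arm, same build and meaning; about 2.35 to 2.7 at the start; it must stay flipped up. Up like this, its leg is above the fence and the board passes under it freely.
- board: Pale board with dark resin inlay, flat on the bed to the right, between robot and fence; 28 thick, about 0.34 kg, slides with a few N. A rectangle 80 (its x) by 200 (its y), back edge (+x) and ends straight and square; the natural front edge (-x) bulges up to 9 mm beyond it, also at the middle. Origin: centre of the rectangle, on the underside; x towards the fence, y to the left.
- board_left_back (a point): Corner of the board's back edge with its left end, mid thickness (board x +40, y +100, z +14 mm).
- board_right_back (a point): Corner of the board's back edge with its right end, mid thickness (board x +40, y -100, z +14 mm).
- mallet: Bystander: mallet with a red head 44 mm across, 80 long, and a wooden handle, lying. Origin near the head end of the handle, on the bed.
- small_round: Bystander: small tree round 90 across, 22 high, behind the fence. Origin under its centre.
- glue_bottle: Bystander: white bottle 52 across, 130 high, standing behind the fence. Origin under its centre.
- mixing_cup: Bystander: white cup 72 across, 85 high, behind the fence. Origin under its centre.
- tape_measure: Bystander: tape measure 66 x 36 x 60 high. Origin under its centre.
- collet_wrench: Bystander: spanner 170 long, lying flat. Origin on the underside.
- wax_tin: Bystander: round tin 80 across, 45 high. Origin under its centre.
Mind the look-alikes: they are no part of the job. What is shaped like the plain_stop but red is not meant.

How it is judged (in metres and radians):
On the way, in this order (a step that is already met when the one before it is completed fails the run):
1. the fine-adjusting stop is flipped fully down (value of joint fine_arm below 0.05 rad), for 0.2 s.
2. the board lies against the fence and its left end against the screw's nose (value of joint fine_arm below 0.05 rad and x of board_left_back in the frame of fence between -0.023 and -0.016 m and x of board_right_back in the frame of fence between -0.023 and -0.016 m and y of board_left_back in the frame of nose between -0.003 and 0.003 m and height (world z) of board below 0.005 m and angle between board's own z axis and vertical below 0.05 rad), for 0.2 s.
At the end, for the whole second after the job is handed in: The fine stop's arm is fully down (within 0.05 rad), the plain stop's arm is still up (above 2 rad), and the board rests flat on the bed, both ends of its back edge within 3 mm of the fence's face and its left end within 3 mm of the screw's nose, at rest (all of step 2 and value of joint plain_arm above 2 rad and linear speed of board below 0.01 m/s); the robot touches nothing.
It fails at once if the board is lifted or tipped off the bed (height (world z) of board above 0.012 m or angle between board's own z axis and vertical above 0.2 rad).
It fails at once if the plain stop is flipped down (value of joint plain_arm below 2 rad).
It fails at once if a bystander is shifted by more than 20 mm (distance of any of mallet, small_round, glue_bottle, mixing_cup, tape_measure, collet_wrench, wax_tin from where it was at the start of the episode above 0.02 m).
It fails at once if a standing bystander is knocked over (angle between any of glue_bottle, mixing_cup, tape_measure, wax_tin's own z axis and vertical above 0.5 rad).
It also fails if it takes over 69 s, if anything falls off the work surface, if the arm or the gripper's body presses on something with over 40 N, if the wrist force passes 120 N, or if a joint passes its speed limit or range.

## Working session

There is one attempt and no reset: what is moved stays moved. The work goes in short steps, Python scripts to look and compute and a tool call to move; the robot and the scene stay as the last step left them, time stands still between calls to the robot, and variables do not carry over. Pictures are saved under pics/ and viewed, and the job is handed in when it is done.

Besides the shell and the picture viewer there is one more tool, called after "Request:" as name(argument=value, ...), one argument or row to a line, values as JSON. drive_tool: Moves the arm, as the interface text tells. Its arguments: {"type":"object","properties":{"plan":{"type":"array","items":{"type":"number"}},"force":{"type":"number"}},"required":["plan"]}

```bash
mkdir -p pics; ls; python3 - <<'E'
from cell import monitor, eyes, ticket
import cv2
s=monitor.sense();print(s)
for n in ("scene","top","wrist"):
    p=eyes.camera_params(n);print(n,p)
    im=eyes.camera(n);cv2.imwrite(f"pics/{n}0.png",im[:,:,::-1])
E
```

```text
pics
{'clock': 0.0, 'qpos': array([-1.24589933,  0.32182377, -0.07007089,  1.45169339,  0.02259673,
        1.37076568, -0.05688723]), 'joint_vel': array([-7.10082224e-04,  6.86068195e-05, -1.40641088e-03,  4.03236707e-04,
        1.19412378e-03,  9.23760421e-04,  8.56992642e-04]), 'joint_efforts': array([ 6.48922264e-05, -4.93578637e+01, -3.82027281e-01, -3.14331865e+01,
        1.30755577e-02,  1.13902974e-02,  3.44396358e-05]), 'ee_pos': array([198.67527527, 618.34648591, 238.21362576]), 'tool_rot': array([ 1.54758943e-01,  9.87951802e-01, -9.46651732e-04, -9.82680668e-05]), 'force': array([-0.16354296, -0.41284174,  0.57563295]), 'wrist_torque': array([-0.02423243,  0.00851539,  0.0423926 ]), 'finger_gap': 85.45009742415257}
scene {'camera_matrix': array([[446.26369936,   0.        , 322.77091242],
       [  0.        , 446.26369936, 234.27668712],
       [  0.        ,   0.        ,   1.        ]]), 'pose': array([[ 5.01111731e-01,  7.28440646e-01, -4.67184395e-01,
         1.08757062e+03],
       [ 8.65381153e-01, -4.20827807e-01,  2.72065097e-01,
        -2.80136089e+02],
    
[... 523 characters left out ...]
       [-6.87611836e-03, -8.25148535e-02, -9.96566113e-01,
         1.11630310e+03],
       [ 0.00000000e+00,  0.00000000e+00,  0.00000000e+00,
         1.00000000e+00]])}
wrist {'camera_matrix': array([[344.47391778,   0.        , 323.42790533],
       [  0.        , 344.47391778, 246.12231186],
       [  0.        ,   0.        ,   1.        ]]), 'pose': array([[ 3.06441962e-01,  9.14279624e-01,  2.64926582e-01,
         1.30121588e+02],
       [ 9.51887017e-01, -2.93718062e-01, -8.74117111e-02,
         6.40480662e+02],
       [-2.10502411e-03,  2.78966790e-01, -9.60298443e-01,
         3.73202960e+02],
       [ 0.00000000e+00,  0.00000000e+00,  0.00000000e+00,
         1.00000000e+00]])}
```

View pics/scene0.png

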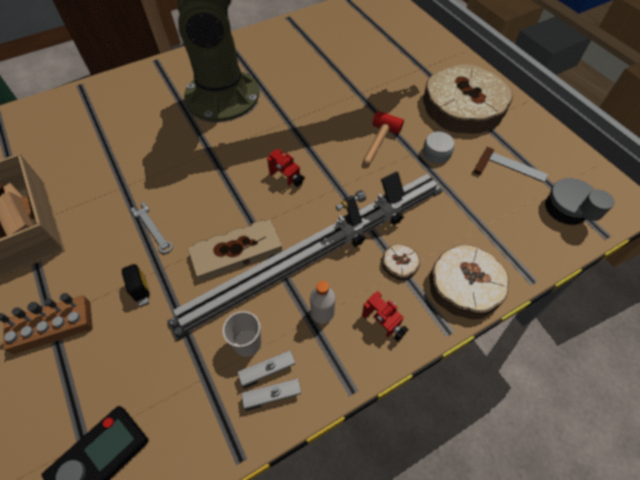

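View pics/top0.png

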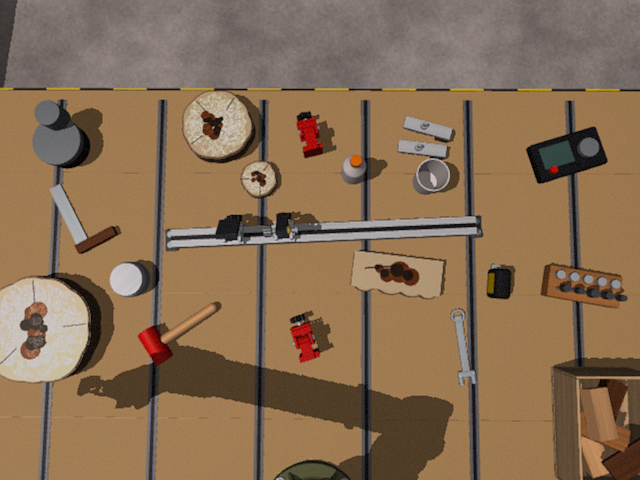

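View pics/wrist0.png

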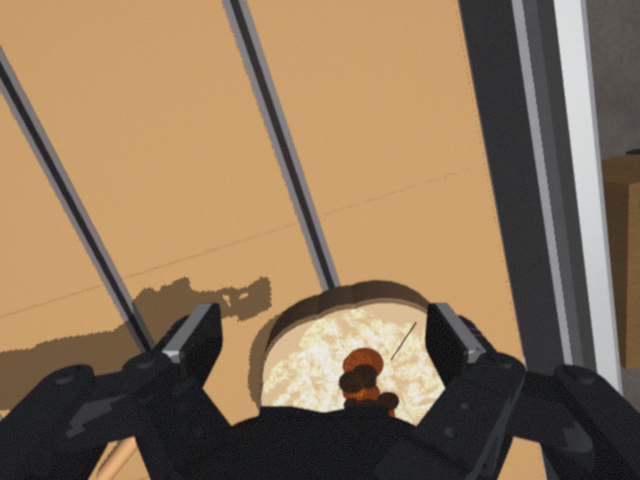

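```bash
cat > h.py <<'E'
import numpy as np,cv2
from cell import monitor, eyes, ticket
def proj(n,P):
    c=eyes.camera_params(n);T=np.linalg.inv(c["pose"]);P=np.atleast_2d(P)
    q=P@T[:3,:3].T+T[:3,3];q=q@c["camera_matrix"].T;return q[:,:2]/q[:,2:]
def back(n,uv,z):
    c=eyes.camera_params(n);uv=np.atleast_2d(uv)
    d=np.c_[uv,np.ones(len(uv))]@np.linalg.inv(c["camera_matrix"]).T@c["pose"][:3,:3].T
    o=c["pose"][:3,3];return o+d*((z-o[2])/d[:,2])[:,None]
def shot(n,f,crop=None,k=1):
    im=eyes.camera(n)[:,:,::-1].copy();cv2.imwrite("pics/raw_"+f,im)
    if crop:
        a,b,c,d=crop;im=im[b:d,a:c]
    cv2.imwrite("pics/"+f,cv2.resize(im,None,fx=k,fy=k,interpolation=cv2.INTER_CUBIC))
E
python3 - <<'E'
import cv2
t=cv2.imread("pics/top0.png");s=cv2.imread("pics/scene0.png")
f=lambda im,a,b,c,d,k:cv2.resize(im[b:d,a:c],None,fx=k,fy=k,interpolation=cv2.INTER_CUBIC)
cv2.imwrite("pics/c1.png",f(t,160,200,320,260,5))
cv2.imwrite("pics/c2.png",f(s,320,160,450,255,6))
cv2.imwrite("pics/c3.png",f(t,340,205,490,310,5))
E
```

```text
(no output)
```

View pics/c1.png

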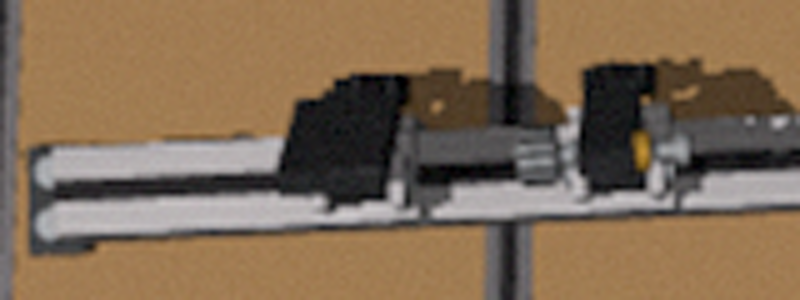

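View pics/c2.png

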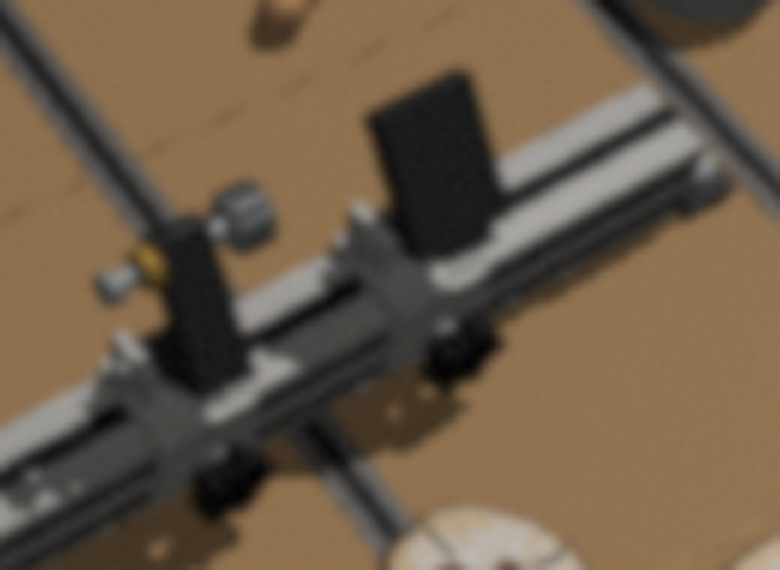

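View pics/c3.png

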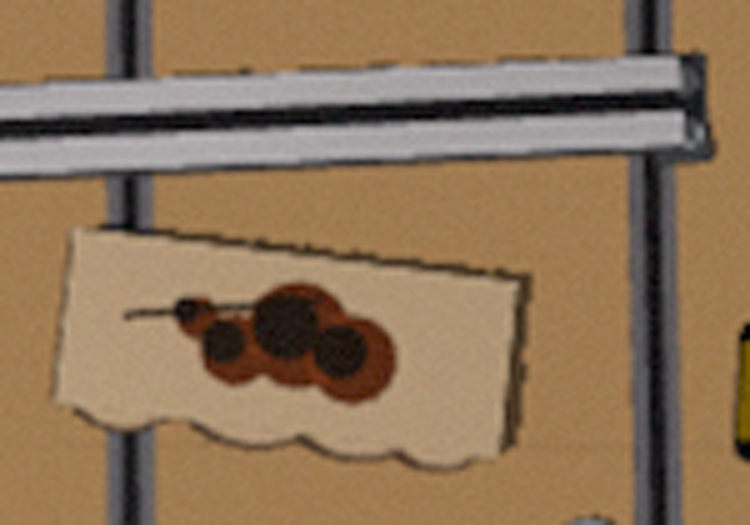

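```bash
python3 - <<'E'
from h import *
P=back("top",[[169,247.4],[477,235],[169,230],[477,216.4]],45);print(P.round(1))
# board top face z28: crop c3 LB(72,228) RB(522,280) LF(57,402) RF(503,455)
c=lambda x,y:[340+x/5,205+y/5]
B=back("top",[c(72,228),c(522,280),c(57,402),c(503,455)],28);print(B.round(1))
for i,j in((0,1),(0,2),(1,3)):print(np.linalg.norm(B[i]-B[j]))
# carriages
d=lambda x,y:[160+x/5,200+y/5]
print("nose/brass/leg",back("top",[d(690,150),d(640,152),d(585,120),d(655,120),d(520,155),d(590,180),d(640,185)],120).round(1))
print(back("top",[d(680,190)],75).round(1))
E
```

```text
[[ 578.1  317.    45. ]
 [ 608.7 -364.6   45. ]
 [ 616.9  318.2   45. ]
 [ 650.1 -365.5   45. ]]
[[ 573.9  -94.8   28. ]
 [ 551.5 -296.    28. ]
 [ 496.1  -88.    28. ]
 [ 473.7 -286.3   28. ]]
202.45025531562064
78.08749003487063
78.48294655494263
nose/brass/leg [[610.3  27.9 120. ]
 [609.4  48.5 120. ]
 [622.6  71.4 120. ]
 [622.7  42.5 120. ]
 [608.   98.1 120. ]
 [597.7  69.  120. ]
 [595.7  48.4 120. ]]
[[597.7  34.2  75. ]]
```

```bash
cat >> h.py <<'E'
def tri(obs):
    A=[];b=[]
    for n,uv in obs:
        c=eyes.camera_params(n);T=np.linalg.inv(c["pose"]);M=c["camera_matrix"]@T[:3]
        for k in(0,1):
            r=uv[k]*M[2]-M[k];A.append(r[:3]);b.append(-r[3])
    return np.linalg.lstsq(np.array(A),np.array(b),rcond=None)[0]
E
python3 - <<'E'
from h import *
d=lambda x,y:[160+x/5,200+y/5]
e=lambda x,y:[320+x/6,160+y/6]
print("nose",tri([("top",d(688,150)),("scene",e(110,288))]))
print("knob",tri([("top",d(540,155)),("scene",e(245,215))]))
th=np.arctan2(30.6+33.2,2*682.7);print(th)
C=np.array([613.5,-23.7,0])
X=np.array([np.cos(th),np.sin(th),0]);Y=np.array([-np.sin(th),np.cos(th),0])
print("fence corners, scene", proj("scene",[C+sx*20*X+sy*340*Y+[0,0,45] for sx in(-1,1) for sy in(-1,1)]).round(1))
for nm,col in(("scene",1),("top",1)):
    im=cv2.imread(f"pics/{nm}0.png")
    k=1
    im=cv2.resize(im,None,fx=3,fy=3,interpolation=cv2.INTER_CUBIC)
    def ln(a,b,c):
        p=(proj(nm,[a,b])*3+1).round().astype(int);cv2.line(im,tuple(map(int,p[0])),tuple(map(int,p[1])),c,1)
    for sx in(-1,1):
        ln(C+sx*20*X-340*Y+[0,0,45],C+sx*20*X+340*Y+[0,0,45],(0,0,255))
    ln(C-20*X-340*Y,C-20*X+340*Y,(255,0,0))
    for s,w,col in((83,12,(0,255,0)),(195,22,(255,255,0))):
        for a in(2.35,2.7):
            def q(x,z,y):
                return C+(-4+x*np.cos(a)+z*np.sin(a))*X+(s+y)*Y+np.array([0,0,65-x*np.sin(a)+z*np.cos(a)])
            for y in(-w,w): ln(q(-44,0,y),q(-44,-61,y),col)
            ln(q(-44,-61,-w),q(-44,-61,w),col)
    if nm=="scene": im=im[460:800,900:1400]
    else: im=im[560:800,480:1280]
    cv2.imwrite(f"pics/ov_{nm}.png",im)
E
```

```text
nose [611.35958743  31.42509776 124.42874533]
knob [608.71183147  91.57868417 125.34226357]
0.046692272116393096
fence corners, scene [[171.1 307.6]
 [425.3 171.8]
 [178.8 323. ]
 [435.8 182.2]]
```

View pics/ov_scene.png

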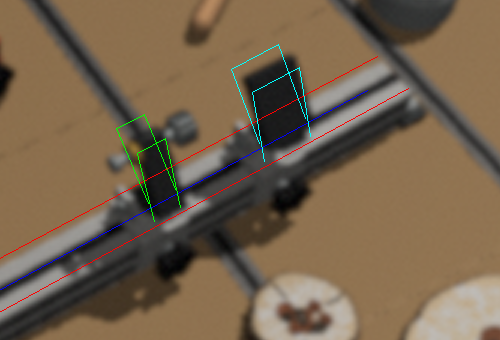

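View pics/ov_top.png

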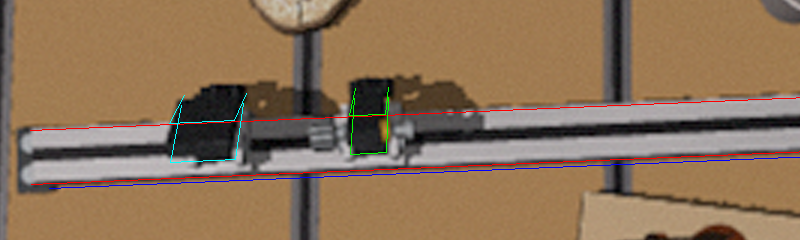

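```bash
python3 - <<'E'
import cv2,numpy as np
s=cv2.imread("pics/scene0.png");t=cv2.imread("pics/top0.png")
f=lambda im,a,b,c,d,k:cv2.resize(im[b:d,a:c],None,fx=k,fy=k,interpolation=cv2.INTER_CUBIC)
cv2.imwrite("pics/e1.png",np.vstack([np.hstack([f(s,160,290,210,340,8),f(s,400,160,450,210,8)])]))
cv2.imwrite("pics/e2.png",np.hstack([f(t,155,215,205,265,8),f(t,440,200,490,250,8)]))
E
```

```text
(no output)
```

View pics/e1.png

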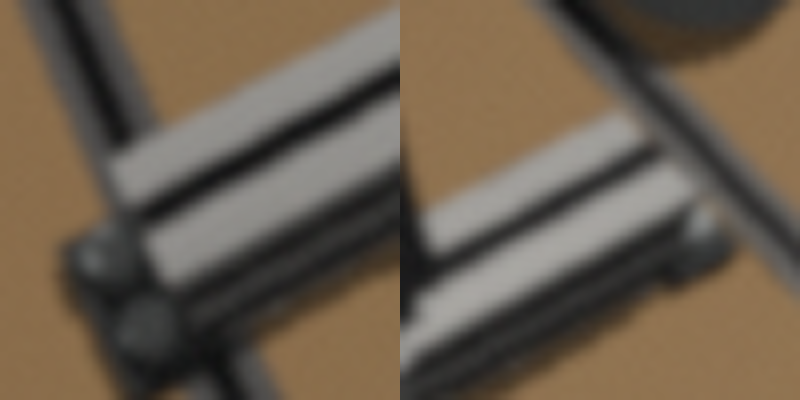

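View pics/e2.png

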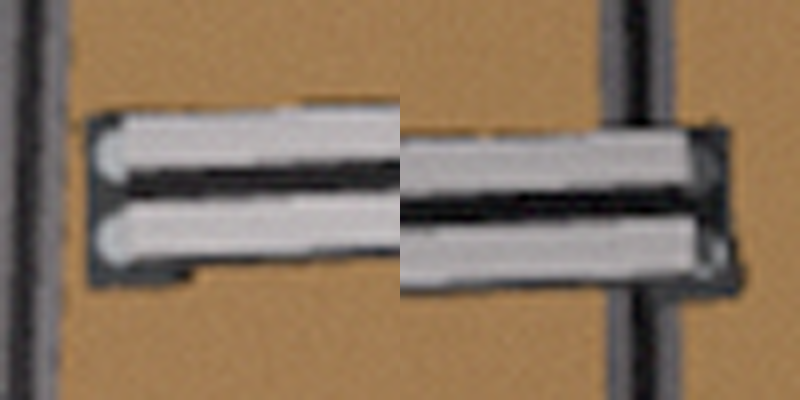

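```bash
python3 - <<'E'
from h import *
S=[[173.8,309.8],[180.6,326],[428.8,173.1],[437.8,184]]
T=[[476.9,234.4],[476.3,216.3],[171.2,247.8],[170.6,229.1]]
n=["RF","RB","LF","LB"]
print(back("scene",S,45).round(1));print(back("top",T,45).round(1))
for s,t in zip(S,T):print(tri([("scene",s),("top",t)]).round(1))
from scipy.optimize import least_squares
def model(p):
    X=np.array([np.cos(p[2]),np.sin(p[2]),0]);Y=np.array([-X[1],X[0],0]);C=np.array([p[0],p[1],45])
    return [C+a*20*X+b*340*Y for b in(-1,1) for a in(-1,1)]
f=lambda p:np.r_[(proj("scene",model(p))-S).ravel(),(proj("top",model(p))-T).ravel()]
r=least_squares(f,[613,-24,.046]);print(r.x,r.fun.reshape(-1,2).round(1))
E
```

```text
[[ 616.9 -361.2   45. ]
 [ 657.3 -361.4   45. ]
 [ 585.5  319.9   45. ]
 [ 624.7  317.7   45. ]]
[[ 610.  -364.4   45. ]
 [ 650.3 -363.9   45. ]
 [ 577.3  312.1   45. ]
 [ 618.9  314.7   45. ]]
[ 611.5 -364.4   37.8]
[ 652.1 -364.4   37.1]
[580.2 318.1  39.4]
[620.8 318.5  39.6]
[ 6.17312980e+02 -2.33032569e+01  4.73560652e-02] [[-1.8 -0.7]
 [-0.9 -1.5]
 [-2.5 -0.4]
 [-1.  -0.9]
 [-0.3 -1.5]
 [-0.9 -1.4]
 [-1.4 -1.8]
 [-1.1 -1. ]]
```

Request:
drive_tool(
  plan=[3,-4.5,0.5,0,0,4,0,6,-9,1,0,0,8,0,9,-13.5,1.5,0,0,12,0,12,-18,2,0,0,16,0,15,-22.5,2,0,0,20.5,0,18,-27,2,0,0,20.5,0,21,-31.5,2,0,0,20.5,0,24,-36,2,0,0,20.5,0,27,-40.5,2,0,0,20.5,0,30,-45,2,0,0,20.5,0,33.5,-50.5,2,0,0,20.5,0,37,-55,2,0,0,20.5,0],
)

```text
clock: 1.35
ee_pos: [532.4, 118.9, 259.4]
tool_rot: [-0.024, 1.0, 0.0, 0.0]
force: [1.1, 0.7, -0.0]
finger_gap: -0.4
```

Request:
drive_tool(
  plan=[0,0,0,0,0,0,0,0,0,0,0,0,0,0,0,0,0,0,0,0,0,0,0,0,0,0,0,0,0,0,0,0,0,0,0,0,0,0,0,0,0,0],
)

```text
clock: 1.95
ee_pos: [531.5, 121.8, 259.4]
tool_rot: [-0.024, 1.0, 0.0, 0.0]
force: [-0.1, -0.4, 0.0]
finger_gap: -0.4
```

```bash
python3 - <<'E'
from h import *
s=monitor.sense();print(s["clock"],s["ee_pos"],s["tool_rot"],s["force"])
shot("wrist","w1.png")
print(eyes.camera_params("wrist")["pose"])
E
```

```text
1.95 [531.48498023 121.80807308 259.39379033] [-2.44009288e-02  9.99702244e-01  1.34570215e-04  2.59734049e-05] [-0.08775864 -0.38508625  0.02685446]
[[-4.76383555e-02  9.59236313e-01  2.78561093e-01  4.59636556e+02]
 [ 9.98864646e-01  4.57697594e-02  1.32116577e-02  1.18288916e+02]
 [-7.65724008e-05  2.78874209e-01 -9.60327637e-01  3.94288834e+02]
 [ 0.00000000e+00  0.00000000e+00  0.00000000e+00  1.00000000e+00]]
```

View pics/w1.png

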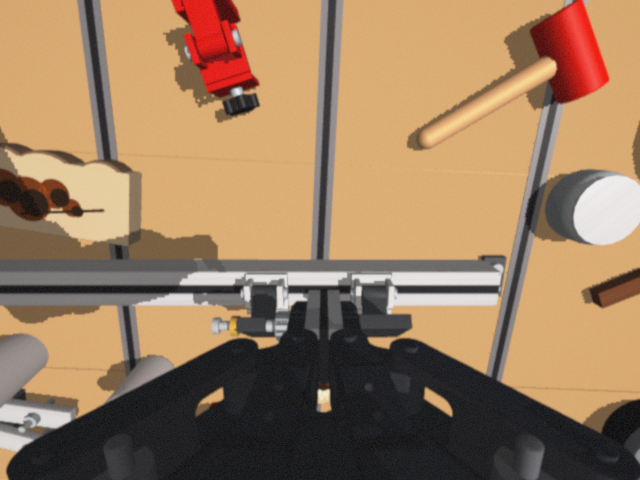

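```bash
python3 - <<'E'
import cv2,numpy as np
s=cv2.imread("pics/w1.png")
f=lambda im,a,b,c,d,k:cv2.resize(im[b:d,a:c],None,fx=k,fy=k,interpolation=cv2.INTER_CUBIC)
cv2.imwrite("pics/e3.png",np.vstack([f(s,200,250,330,345,6)]))
cv2.imwrite("pics/e4.png",np.hstack([f(s,460,245,530,315,6),f(s,80,160,150,270,6)[:420]]))
E
```

```text
(no output)
```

View pics/e3.png

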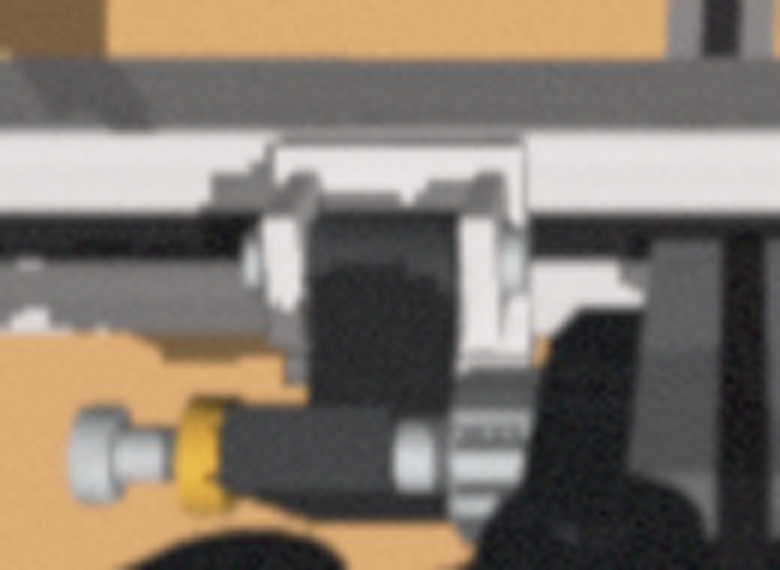

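View pics/e4.png

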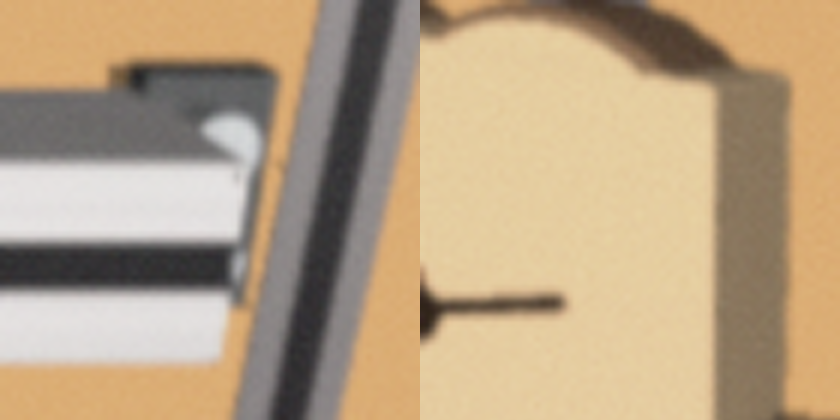

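```bash
python3 - <<'E'
from h import *
print("front bottom",back("wrist",[[220,260],[320,260],[460,260.3]],0).round(1))
print("front top",back("wrist",[[220,271.7],[320,271.7],[500,271.7]],45).round(1))
print("back top L",back("wrist",[[496.7,305.3]],45).round(1))
print("nose",back("wrist",[[212.5,325.8]],125).round(1), "triang",tri([("wrist",[213.5,325.8]),("top",[297.6,230]),("scene",[338.3,208])]))
print(tri([("wrist",[213.5,325.8]),("top",[297.6,230])]),tri([("wrist",[213.5,325.8]),("scene",[338.3,208])]))
#board left end top edge
print("board L end",back("wrist",[[80+295/6,160+90/6],[80+295/6,160+415/6]],28).round(1))
# fence front line prediction
for x,y,t in((617.3,-23.3,.0474),):
  pass
E
```

```text
front bottom [[ 5.974e+02 -1.000e-01  0.000e+00]
 [ 5.916e+02  1.204e+02  0.000e+00]
 [ 5.839e+02  2.891e+02  0.000e+00]]
front top [[595.   13.   45. ]
 [589.8 120.8  45. ]
 [580.6 314.8  45. ]]
back top L [[620.2 318.7  45. ]]
nose [[614.7  28.7 125. ]] triang [612.08911029  30.82873734 126.8454598 ]
[610.16441538  29.28171558 129.61369032] [614.27147922  32.37664835 127.90629792]
board L end [[498.3 -83.1  28. ]
 [556.7 -89.4  28. ]]
```

Request:
drive_tool(
  plan=[4,-2,0,0,0,0,0,8,-4,0,0,0,0,0,12.2,-6,0,0,0,0,0,12.2,-6,-2,0,0,0,0,12.2,-6,-5,0,0,0,0,12.2,-6,-8,0,0,0,0,12.2,-6,-11,0,0,0,0,12.2,-6,-13,0,0,0,0,12.2,-6,-13.9,0,0,0,0,12.2,-6,-13.9,0,0,0,0,12.2,-6,-13.9,0,0,0,0],
)

```text
clock: 3.1
ee_pos: [654.6, 61.0, 121.5]
tool_rot: [-0.024, 1.0, 0.0, 0.001]
force: [-0.0, -0.6, 0.7]
finger_gap: 0.2
```

```bash
python3 - <<'E'
from h import *
s=monitor.sense();print(s["clock"],s["ee_pos"],s["force"])
shot("wrist","w2.png")
shot("scene","s2.png",(320,160,450,255),6)
E
```

```text
3.1 [654.59428205  61.0028961  121.50680948] [-0.03453357 -0.58335301  0.66629984]
```

View pics/w2.png

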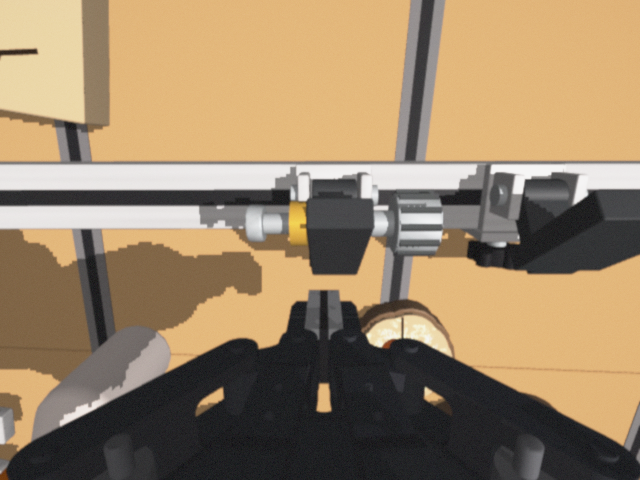

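View pics/s2.png

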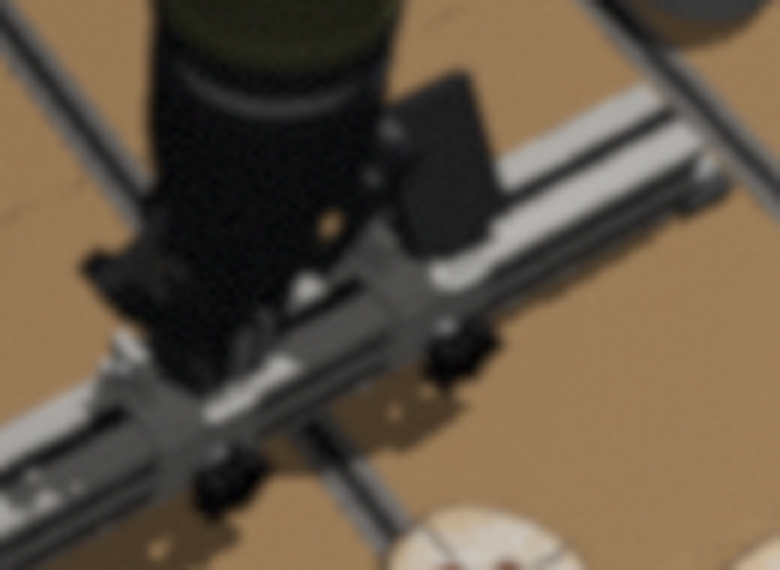

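Request:
drive_tool(
  plan=[-1,0,0,0,0,0,0,-2,0,0,0,0,0,0,-3,0,0,0,0,0,0,-4,0,0,0,0,0,0,-5,0,0,0,0,0,0,-6,0,0,0,0,0,0,-7,0,0,0,0,0,0,-7,0,0,0,0,0,0],
)

```text
clock: 4.0
ee_pos: [581.7, 61.3, 120.0]
tool_rot: [-0.024, 1.0, 0.0, -0.001]
force: [-0.4, -0.7, 0.9]
finger_gap: 0.1
```

```bash
python3 - <<'E'
from h import *
s=monitor.sense();print(s["clock"],s["ee_pos"],s["force"])
shot("wrist","w3.png")
shot("scene","s3.png",(290,130,450,255),5)
E
```

```text
4.0 [581.65682645  61.30133617 120.04788951] [-0.40348746 -0.70176055  0.89613578]
```

View pics/w3.png

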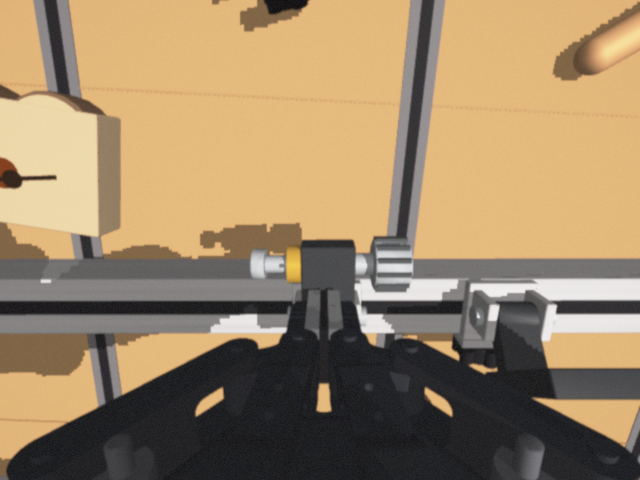

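View pics/s3.png

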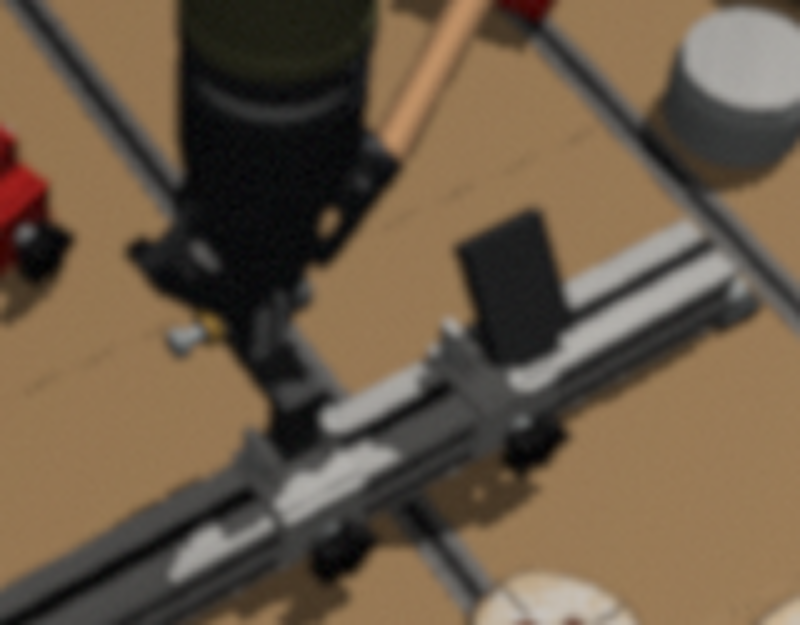

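Request:
drive_tool(
  plan=[-2,-0.1,0.2,0,0,0,0,-3.8,-0.2,0.2,0,0,0,0,-3.8,-0.2,-0.8,0,0,0,0,-3.8,-0.2,-1.8,0,0,0,0,-3.8,-0.2,-2.8,0,0,0,0,-3.8,-0.2,-3.8,0,0,0,0,-3.8,-0.2,-4.6,0,0,0,0,-3.8,-0.2,-5.4,0,0,0,0,-3.6,-0.2,-6.5,0,0,0,0,-3.4,-0.2,-7.7,0,0,0,0,-3.4,-0.2,-7.7,0,0,0,0],
)

```text
clock: 5.2
ee_pos: [549.6, 58.7, 41.6]
tool_rot: [-0.024, 1.0, -0.0, -0.001]
force: [-0.4, -1.1, -0.3]
finger_gap: 0.1
```

```bash
python3 - <<'E'
from h import *
s=monitor.sense();print(s["clock"],s["ee_pos"],s["force"])
shot("wrist","w4.png")
E
```

```text
5.2 [549.59522705  58.71513708  41.55432603] [-0.43672134 -1.05314493 -0.31247909]
```

View pics/w4.png

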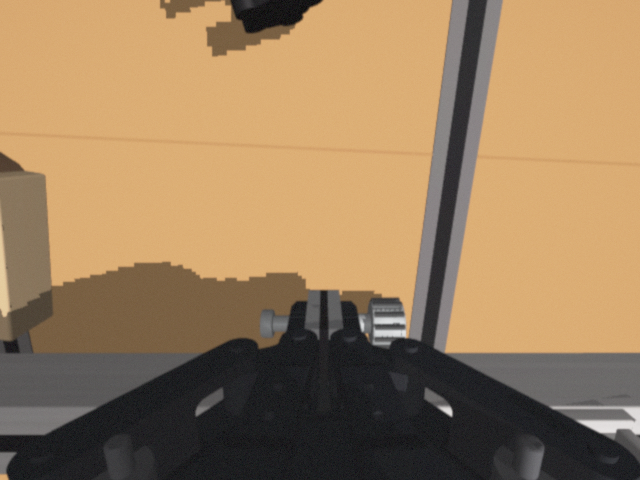

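Leg is down in front of the fence (nose at (268,323), knob (388,320)), finger in front of it. Now press +x, and lower.

Request:
drive_tool(
  plan=[0,0,-0.8,0,0,0,0,0.4,0,-1.2,0,0,0,0,0.7,0,-1.2,0,0,0,0,1,0,-1.2,0,0,0,0,1.3,0,-1.2,0,0,0,0,1.3,0,-1.2,0,0,0,0],
)

```text
clock: 5.85
ee_pos: [551.9, 58.9, 27.7]
tool_rot: [-0.024, 1.0, 0.0, -0.012]
force: [-23.5, -1.1, 4.3]
finger_gap: -0.1
```

Request:
drive_tool(
  plan=[0.4,0,0,0,0,0,0,0.4,0,0,0,0,0,0],
)

```text
clock: 6.05
ee_pos: [551.7, 58.4, 26.1]
tool_rot: [-0.024, 1.0, -0.0, -0.016]
force: [-30.6, -1.1, 6.1]
finger_gap: -0.0
```

Request:
drive_tool(
  plan=[-2,0,0,0,0,0,0,-5,0,1,0,0,0,0,-8,0,5,0,0,0,0,-9,-2,9,0,0,0,0,-9,-6,10,0,0,0,0,-9,-10,10,0,0,0,0,-9,-10,10,0,0,0,0,-9,-10,10,0,0,0,0],
)

```text
clock: 6.85
ee_pos: [477.7, -41.9, 132.1]
tool_rot: [-0.022, 1.0, 0.0, 0.001]
force: [-0.6, -0.1, 0.3]
finger_gap: 0.1
```

```bash
python3 - <<'E'
from h import *
s=monitor.sense();print(s["clock"],s["ee_pos"],s["force"])
shot("wrist","w5.png")
shot("top","t5.png",(210,190,470,320),3)
E
```

```text
6.85 [477.74937974 -41.89554746 132.06972484] [-0.58675814 -0.13692401  0.29071207]
```

View pics/w5.png

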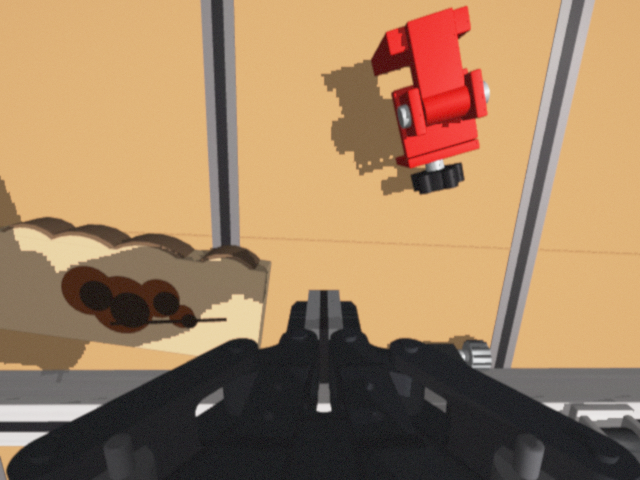

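View pics/t5.png

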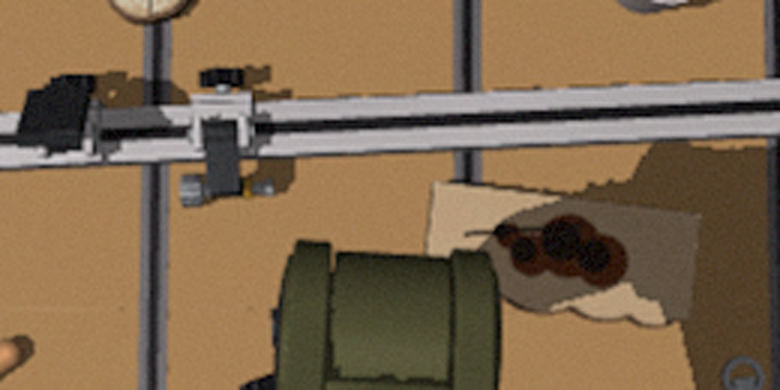

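Request:
drive_tool(
  plan=[-1.5,-4.5,0,0,0,0,1,-3,-9,0,0,0,0,1,-4.3,-13,0,0,0,0,1,-4.3,-15.2,-2,0,0,0,1,-4.3,-15.2,-6,0,0,0,1,-4.3,-15.2,-9.5,0,0,0,1,-4.3,-15.2,-11,0,0,0,1,-4.3,-15.2,-11.7,0,0,0,1,-4.3,-15.2,-11.7,0,0,0,1,-4.3,-15.2,-11.7,0,0,0,1],
)

```text
clock: 7.95
ee_pos: [434.9, -192.9, 15.1]
tool_rot: [-0.024, 1.0, -0.0, 0.001]
force: [1.2, -0.2, 0.8]
finger_gap: 85.2
```

```bash
python3 - <<'E'
from h import *
s=monitor.sense();print(s["clock"],s["ee_pos"],s["force"],s["finger_gap"])
shot("wrist","w6.png")
E
```

```text
7.95 [ 434.92881522 -192.93961983   15.08739733] [ 1.15854774 -0.16136747  0.83808739] 85.23220068755735
```

View pics/w6.png

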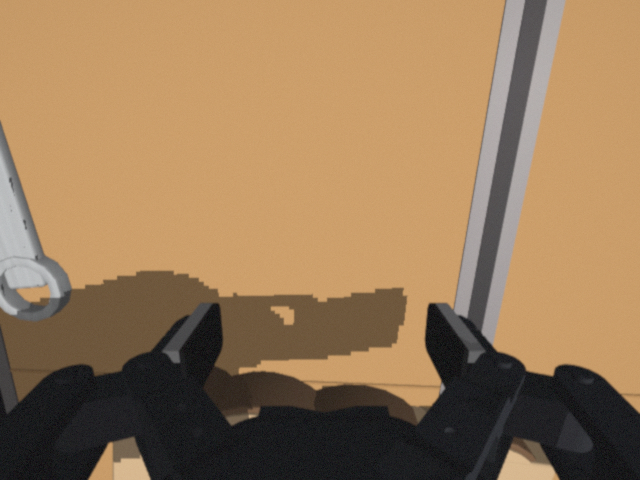

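Request:
drive_tool(
  plan=[1,0,0,0,0,0,1,2,0.1,0,0,0,0,1,3,0.1,0,0,0,0,1,3.8,0.2,0,0,0,0,1,4.6,0.2,0,0,0,0,1,5.2,0.2,0,0,0,0,1,5.8,0.3,0,0,0,0,1,6.2,0.3,0,0,0,0,1,6.6,0.3,0,0,0,0,1,6.6,0.3,0,0,0,0,1],
)

```text
clock: 9.0
ee_pos: [500.2, -190.1, 14.2]
tool_rot: [-0.024, 1.0, -0.0, -0.0]
force: [-3.1, -2.1, 1.5]
finger_gap: 85.5
```

Request:
drive_tool(
  plan=[0.3,0,0,0,0,0,1,0.6,0,0,0,0,0,1,0.9,0,0,0,0,0,1,0.9,0,0,0,0,0,1],
)

```text
clock: 9.4
ee_pos: [509.0, -189.5, 14.2]
tool_rot: [-0.024, 1.0, 0.0, -0.0]
force: [-4.8, 1.2, 1.3]
finger_gap: 85.4
```

```bash
python3 - <<'E'
from h import *
shot("wrist","w7.png"); shot("top","t7.png",(260,190,500,320),3)
E
```

```text
(no output)
```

View pics/t7.png

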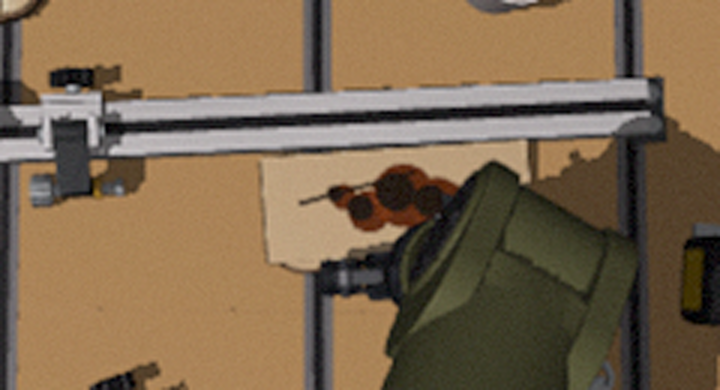

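Nearly flush already. Press gently until the force rises.

Request:
drive_tool(
  plan=[0.2,0,0,0,0,0,1,0.4,0,0,0,0,0,1,0.6,0,0,0,0,0,1,0.6,0,0,0,0,0,1],
)

```text
clock: 9.9
ee_pos: [509.6, -189.6, 13.7]
tool_rot: [-0.023, 1.0, 0.002, -0.005]
force: [-17.0, 3.3, 14.0]
finger_gap: 85.4
```

```bash
python3 - <<'E'
from h import *
print(back("top",[[347.3,243.3],[436.7,237.7],[349,277]],28).round(1))
print(back("top",[[487,280],[500,265]],60).round(1))
E
```

```text
[[ 590.3  -78.9   28. ]
 [ 603.8 -279.6   28. ]
 [ 514.8  -82.6   28. ]]
[[ 509.6 -379.1   60. ]
 [ 542.1 -408.    60. ]]
```

Request:
drive_tool(
  plan=[-2,0,0,0,0,0,1,-4,0,3,0,0,0,1,-4,-3,7,0,0,0,0,-1,-7,9,0,0,0,0,3,-11,9,0,0,0,0,6,-13.2,9,0,0,0,0,6,-13.4,9,0,0,0,0,6,-13.4,9,0,0,0,0],
)

```text
clock: 10.7
ee_pos: [575.6, -325.1, 103.5]
tool_rot: [-0.023, 1.0, -0.001, -0.0]
force: [-0.2, 0.4, -0.1]
finger_gap: 0.6
```

```bash
python3 - <<'E'
from h import *
s=monitor.sense();print(s["clock"],s["ee_pos"],s["force"],s["finger_gap"])
shot("wrist","w8.png"); shot("scene","s8.png")
E
```

```text
10.7 [ 575.61293699 -325.13354659  103.50528704] [-0.15562339  0.41995029 -0.12354045] 0.5557787293102526
```

View pics/w8.png

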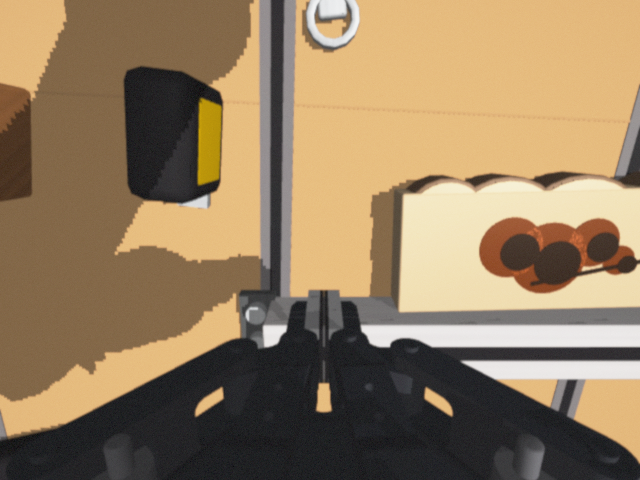

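View pics/s8.png

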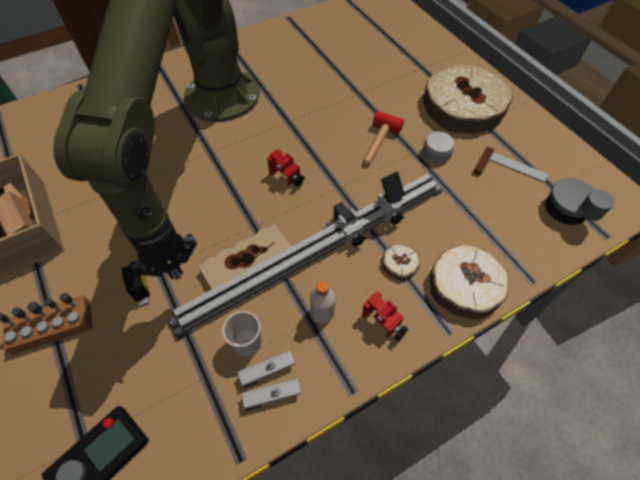

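Request:
drive_tool(
  plan=[0,0,-3,0,0,0,0,0,0,-6,0,0,0,0,0,0,-7.8,0,0,0,0,0,0,-7.8,0,0,0,0,0,1.5,-7.8,0,0,0,0,-0.1,2.5,-7.8,0,0,0,0,-0.2,3.5,-7.8,0,0,0,0,-0.2,4.5,-7.8,0,0,0,0,-0.3,5.5,-7.8,0,0,0,0,-0.3,6.5,-7.8,0,0,0,0,-0.3,6.5,-7.8,0,0,0,0],
)

```text
clock: 11.9
ee_pos: [572.7, -258.3, 27.4]
tool_rot: [-0.024, 1.0, -0.0, 0.001]
force: [0.6, -1.9, 2.5]
finger_gap: 0.0
```

```bash
python3 - <<'E'
from h import *
s=monitor.sense();print(s["clock"],s["ee_pos"],s["force"],s["finger_gap"])
shot("wrist","w9.png"); shot("top","t9.png",(210,190,490,320),3)
E
```

```text
11.9 [ 572.73878353 -258.33693984   27.42137554] [ 0.58791488 -1.917615    2.46006532] 0.035863534242594065
```

View pics/w9.png

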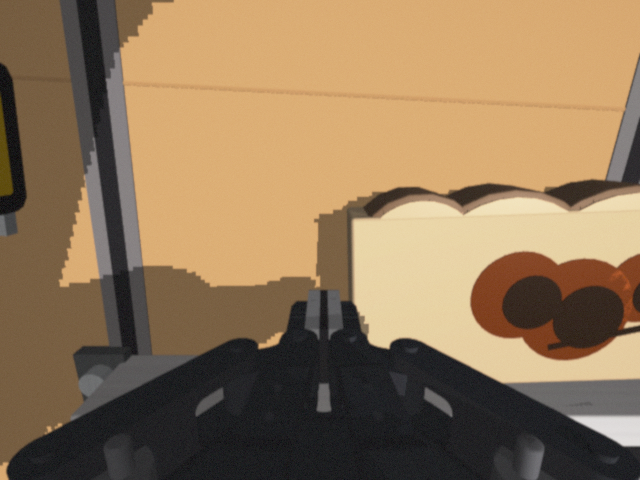

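View pics/t9.png

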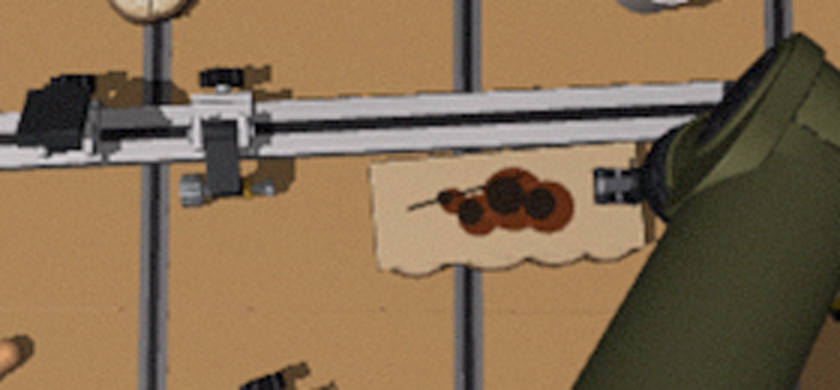

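Request:
drive_tool(
  plan=[0,1,0,0,0,0,0,-0.1,2,0,0,0,0,0,-0.1,3,0,0,0,0,0,-0.2,4,0,0,0,0,0,-0.2,5,0,0,0,0,0,-0.3,6,0,0,0,0,0,-0.3,6.4,0,0,0,0,0,-0.3,6.4,0,0,0,0,0],
)

```text
clock: 12.8
ee_pos: [569.1, -195.3, 26.7]
tool_rot: [-0.024, 1.0, -0.0, 0.0]
force: [0.1, -3.1, 4.0]
finger_gap: -0.1
```

```bash
python3 - <<'E'
from h import *
shot("top","t10.png",(250,200,410,300),5)
E
```

```text
(no output)
```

View pics/t10.png

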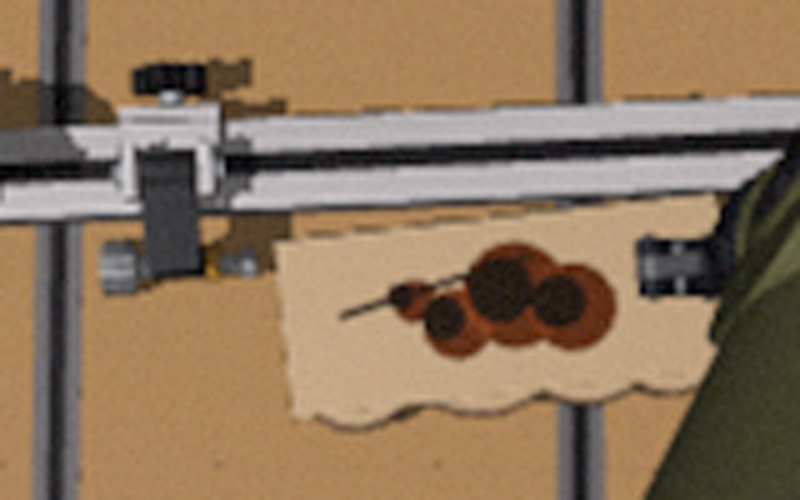

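Request:
drive_tool(
  plan=[0,-2,0,0,0,0,0,0,-2,4,0,0,0,0,-3,0,8,0,0,0,0,-7,4,8,0,0,0,0,-11,8,8,0,0,0,1,-14,11,7,0,0,0,1,-14,11,3,0,0,0,1,-14,11,0,0,0,0,1,-14,11,-1.2,0,0,0,1,-14,11,-1.2,0,0,0,1],
)

```text
clock: 13.85
ee_pos: [426.7, -84.8, 12.7]
tool_rot: [-0.023, 1.0, -0.0, -0.003]
force: [-0.3, 0.9, -0.2]
finger_gap: 84.4
```

```bash
python3 - <<'E'
from h import *
s=monitor.sense();print(s["clock"],s["ee_pos"],s["force"],s["finger_gap"])
shot("wrist","w11.png");shot("top","t11.png",(250,200,410,300),5)
E
```

```text
13.85 [426.6997894  -84.76537228  12.6563403 ] [-0.28346582  0.92615808 -0.18795555] 84.38095231539938
```

View pics/t11.png

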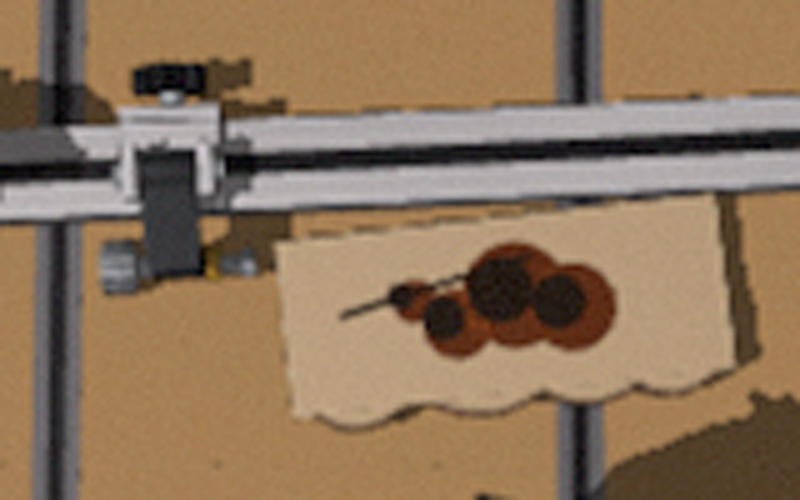

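View pics/w11.png

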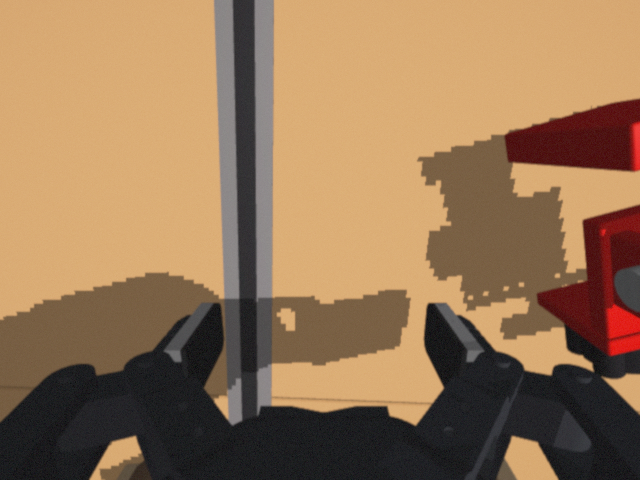

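Request:
drive_tool(
  plan=[1.5,0.1,0.2,0,0,0,1,3,0.1,0.2,0,0,0,1,4.2,0.2,0.2,0,0,0,1,5.2,0.2,0.2,0,0,0,1,6,0.3,0.2,0,0,0,1,6.7,0.3,0.2,0,0,0,1,7.3,0.3,0.2,0,0,0,1,7.8,0.3,0.2,0,0,0,1,8.2,0.3,0.2,0,0,0,1,8.2,0.3,0.2,0,0,0,1],
)

```text
clock: 14.95
ee_pos: [501.4, -81.8, 13.9]
tool_rot: [-0.022, 1.0, 0.002, -0.01]
force: [-20.0, 2.8, 13.3]
finger_gap: 85.3
```

```bash
python3 - <<'E'
from h import *
shot("top","t12.png",(250,200,410,300),5)
E
```

```text
(no output)
```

View pics/t12.png

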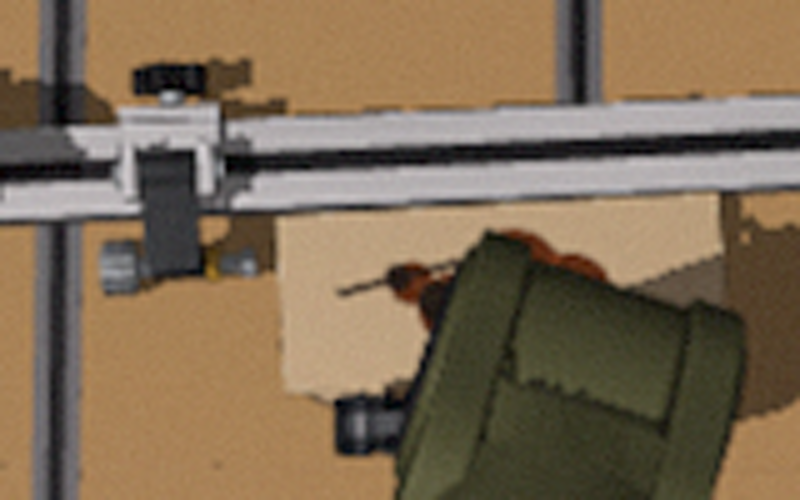

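Request:
drive_tool(
  plan=[-2,0,0,0,0,0,1,-4,0,2,0,0,0,1,-4,-2,6,0,0,0,1,-2,-6,9,0,0,0,0,1,-10,9,0,0,0,0,4,-13.8,9,0,0,0,0,5.5,-13.8,8,0,0,0,0,5.5,-13.8,5,0,0,0,0,5.5,-13.8,2,0,0,0,0,5.5,-13.8,1.3,0,0,0,0,5.5,-13.8,1.3,0,0,0,0],
)

```text
clock: 16.1
ee_pos: [564.9, -219.9, 28.3]
tool_rot: [-0.023, 1.0, 0.0, -0.001]
force: [-0.1, 0.4, -0.4]
finger_gap: 0.0
```

```bash
python3 - <<'E'
from h import *
s=monitor.sense();print(s["clock"],s["ee_pos"],s["force"],s["finger_gap"])
shot("wrist","w13.png");shot("top","t13.png",(250,200,410,300),5)
E
```

```text
16.1 [ 564.91244075 -219.94217246   28.31010704] [-0.06662213  0.40623954 -0.41675368] 0.0017327760875683862
```

View pics/w13.png

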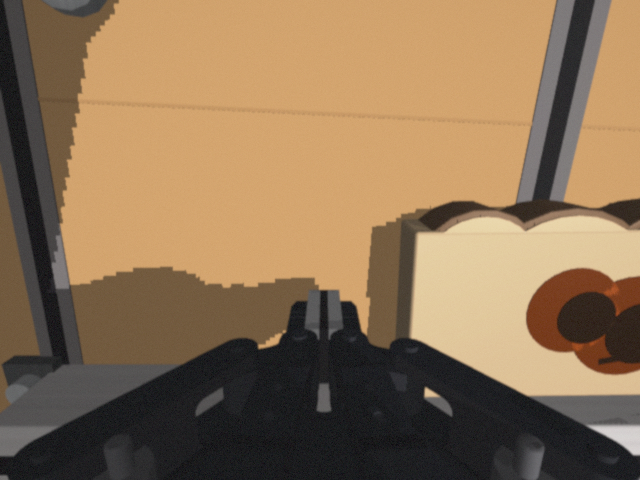

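View pics/t13.png

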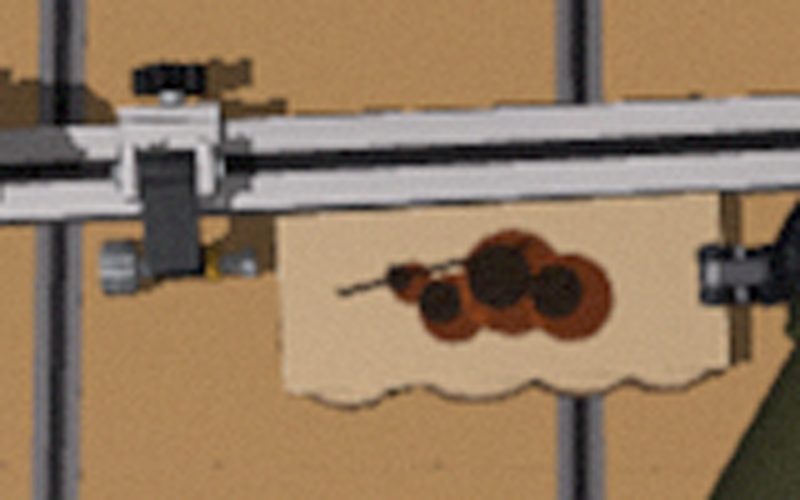

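Board flush, ~8 mm from the nose. Push left slowly.

Request:
drive_tool(
  plan=[0,0.8,0,0,0,0,0,0,1.6,0,0,0,0,0,-0.1,2.1,0,0,0,0,0,-0.1,2.5,0,0,0,0,0,-0.1,2.8,0,0,0,0,0,-0.1,2.8,0,0,0,0,0],
)

```text
clock: 16.8
ee_pos: [565.1, -191.4, 29.6]
tool_rot: [-0.024, 1.0, 0.0, 0.0]
force: [-0.1, 1.8, 1.9]
finger_gap: -0.2
```

```bash
python3 - <<'E'
from h import *
s=monitor.sense();print(s["clock"],s["ee_pos"],s["force"],s["finger_gap"])
shot("top","t14.png",(250,200,410,300),5)
E
```

```text
16.8 [ 565.08309369 -191.3964618    29.62144984] [-0.13457722  1.81807205  1.94292107] -0.2179669624215488
```

View pics/t14.png

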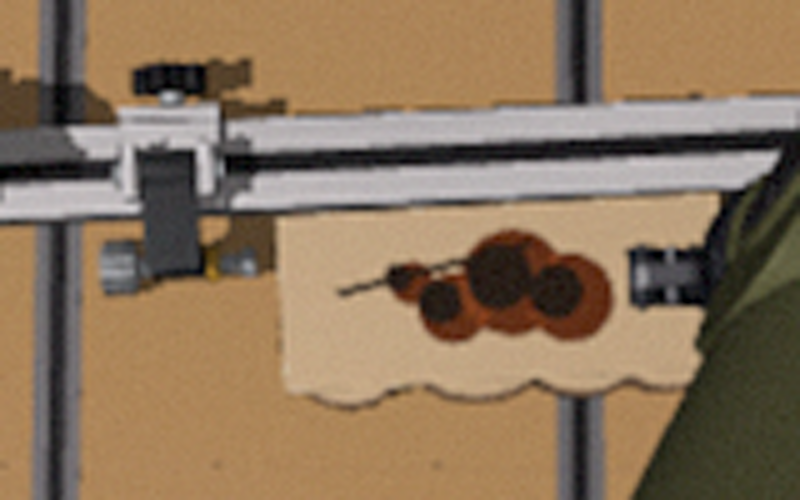

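```bash
python3 - <<'E'
from h import *
s=monitor.sense();print(s["clock"],s["ee_pos"],s["force"],s["finger_gap"])
shot("wrist","w15.png",(220,180,540,420),2.5)
E
```

```text
16.85 [ 565.10791774 -191.39954261   29.62709185] [-0.24601928  1.56221586  2.26910349] 0.15263975565472737
```

View pics/w15.png

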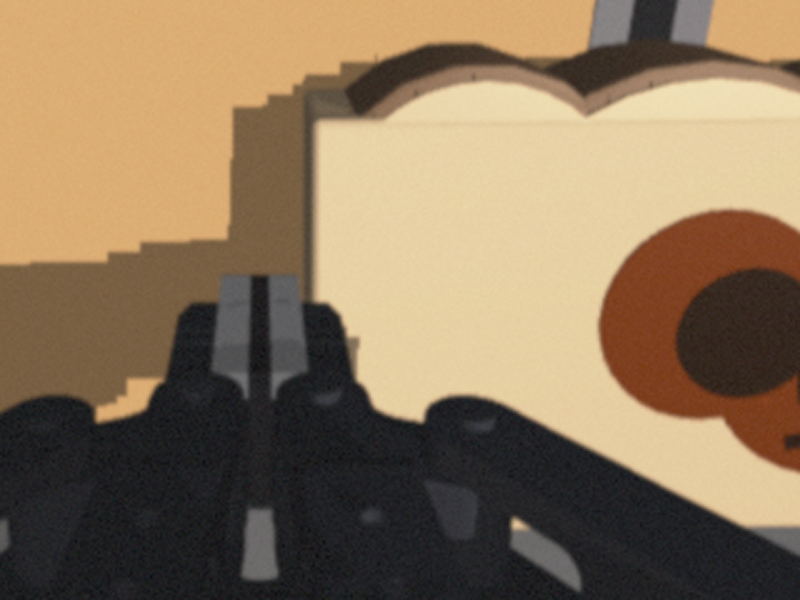

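Request:
drive_tool(
  plan=[0,0.2,-0.1,0,0,0,0,0,0.4,-0.2,0,0,0,0,0,0.6,-0.2,0,0,0,0,0,0.7,-0.2,0,0,0,0,0,0.7,-0.2,0,0,0,0],
)

```text
clock: 17.4
ee_pos: [565.1, -190.9, 29.5]
tool_rot: [-0.022, 1.0, -0.003, 0.001]
force: [-2.9, -6.3, 9.7]
finger_gap: -0.0
```

```bash
python3 - <<'E'
from h import *
s=monitor.sense();print(s["clock"],s["ee_pos"],s["force"],s["finger_gap"])
shot("top","t16.png",(250,200,410,300),5)
E
```

```text
17.4 [ 565.10634535 -190.94588196   29.50718289] [-2.87965438 -6.27984129  9.71511958] -0.027897440595872295
```

View pics/t16.png

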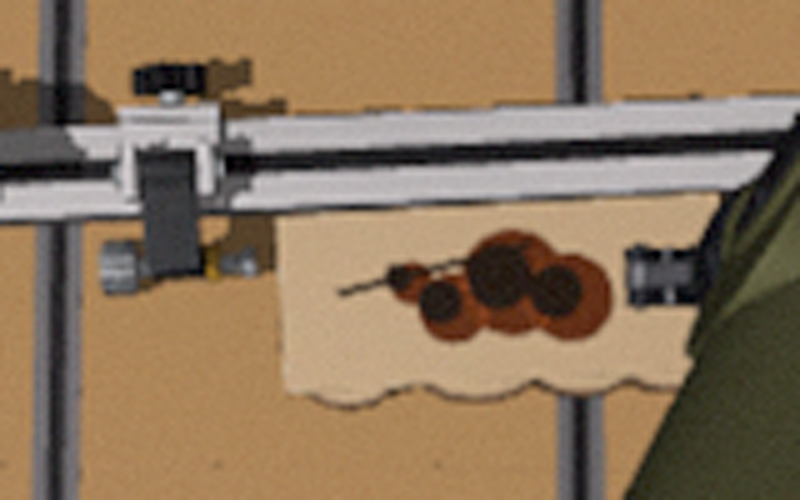

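Request:
drive_tool(
  plan=[0,-0.5,0.3,0,0,0,0,0,-1.5,0.4,6,0,0,0,0,-2,0.4,13,0,0,0,0,-2,0.4,20,0,0,0,0,-2,0.2,20,0,0,0,0,-2,0.1,20,0,0,0],
)

```text
clock: 18.05
ee_pos: [564.1, -205.9, 27.2]
tool_rot: [-0.022, 0.985, 0.173, 0.003]
force: [0.0, 0.5, 0.4]
finger_gap: 0.1
```

```bash
python3 - <<'E'
from h import *
s=monitor.sense();print(s["clock"],s["ee_pos"],s["force"],s["tool_rot"])
shot("wrist","w17.png",(220,180,540,420),2.5)
E
```

```text
18.05 [ 564.08608495 -205.94420189   27.24700077] [0.01855846 0.46238856 0.39629771] [-0.02195022  0.98467827  0.1729611   0.00337032]
```

View pics/w17.png

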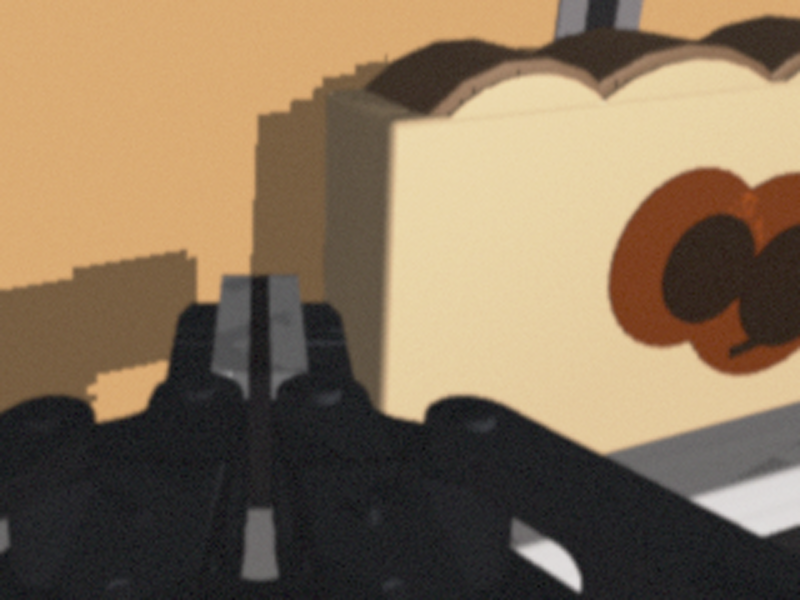

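Tilted, the knuckle now clears the board's end. Push left.

Request:
drive_tool(
  plan=[0,0.6,0,0,0,0,0,0,1,0,0,0,0,0,0,1.3,0,0,0,0,0,0,1.6,0,0,0,0,0,0,1.6,0,0,0,0,0],
)

```text
clock: 18.6
ee_pos: [565.2, -188.5, 28.7]
tool_rot: [-0.024, 0.985, 0.173, 0.004]
force: [1.1, -1.0, -0.5]
finger_gap: 0.1
```

```bash
python3 - <<'E'
from h import *
s=monitor.sense();print(s["clock"],s["ee_pos"],s["force"],s["finger_gap"])
shot("top","t18.png",(250,200,410,300),5)
E
```

```text
18.6 [ 565.17967345 -188.54118461   28.67678718] [ 1.11325479 -0.95897228 -0.47349485] 0.06457845752090878
```

View pics/t18.png

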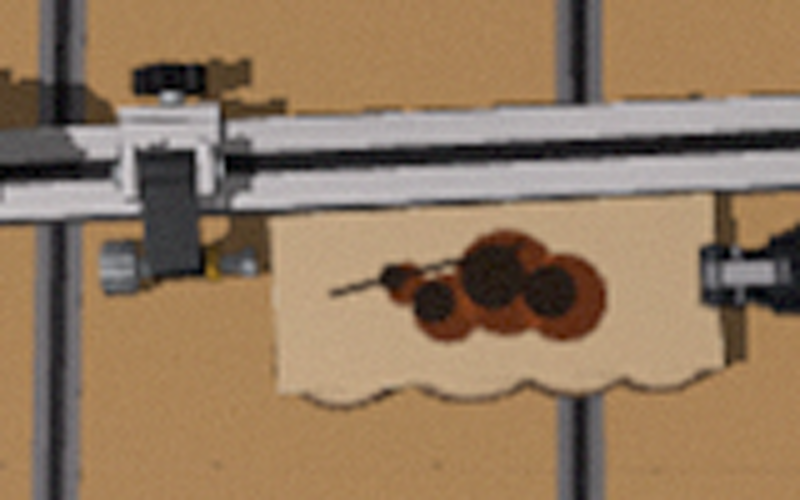

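Request:
drive_tool(
  plan=[0,0.2,0,0,0,0,0,0,0.4,0,0,0,0,0,0,0.4,0,0,0,0,0],
)

```text
clock: 18.95
ee_pos: [564.9, -185.8, 28.6]
tool_rot: [-0.023, 0.985, 0.173, 0.004]
force: [0.5, -3.3, 1.4]
finger_gap: -0.3
```

Request:
drive_tool(
  plan=[0,0.2,0,0,0,0,0,0,0.3,0,0,0,0,0,0,0.3,0,0,0,0,0],
)

```text
clock: 19.25
ee_pos: [565.0, -182.4, 28.5]
tool_rot: [-0.023, 0.985, 0.173, 0.004]
force: [0.6, -3.7, 1.8]
finger_gap: -0.1
```

```bash
python3 - <<'E'
from h import *
s=monitor.sense();print(s["clock"],s["ee_pos"],s["force"],s["finger_gap"])
shot("top","t19.png",(250,200,410,300),5)
E
```

```text
19.25 [ 564.95556725 -182.35488131   28.51535193] [ 0.6199435  -3.73977799  1.79852448] -0.07023268489686466
```

View pics/t19.png

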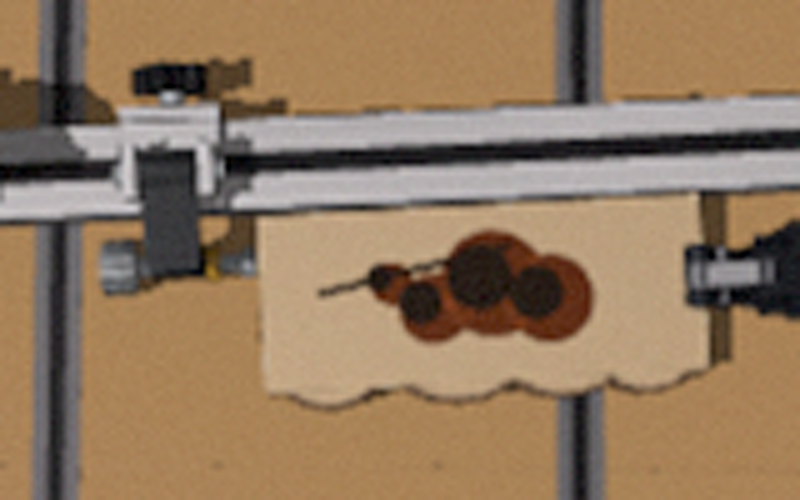

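Close to touching; keep on until the force rises.

Request:
drive_tool(
  plan=[0,0.1,0,0,0,0,0,0,0.2,0,0,0,0,0,0,0.2,0,0,0,0,0],
)

```text
clock: 19.6
ee_pos: [565.0, -180.6, 28.5]
tool_rot: [-0.023, 0.985, 0.173, 0.004]
force: [0.5, -4.8, 2.5]
finger_gap: 0.0
```

Request:
drive_tool(
  plan=[0,0.1,0,0,0,0,0,0,0.2,0,0,0,0,0,0,0.2,0,0,0,0,0],
)

```text
clock: 19.9
ee_pos: [564.9, -180.5, 28.6]
tool_rot: [-0.022, 0.985, 0.172, 0.005]
force: [-0.5, -7.4, 3.5]
finger_gap: 0.0
```

Request:
drive_tool(
  plan=[0,0.1,0,0,0,0,0,0,0.2,0,0,0,0,0,0,0.2,0,0,0,0,0],
)

```text
clock: 20.2
ee_pos: [564.9, -180.3, 28.6]
tool_rot: [-0.022, 0.985, 0.171, 0.005]
force: [-0.5, -10.5, 2.5]
finger_gap: -0.2
```

```bash
python3 - <<'E'
from h import *
s=monitor.sense();print(s["clock"],s["ee_pos"],s["force"],s["finger_gap"])
shot("top","t20.png",(250,200,410,300),5)
E
```

```text
20.2 [ 564.94603363 -180.27688965   28.63268711] [ -0.48147366 -10.45055081   2.46111007] -0.18487411005488982
```

View pics/t20.png

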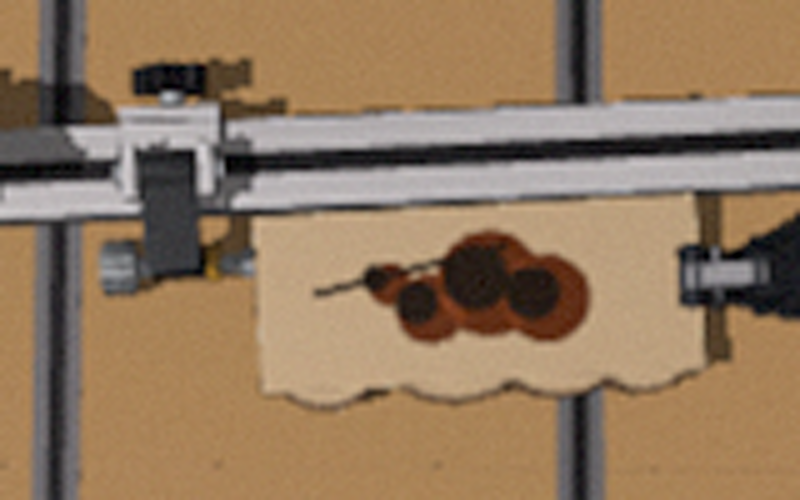

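Request:
drive_tool(
  plan=[0,-1.5,0,0,0,0,0,0,-3,1,0,0,0,0,0,-3,5,-7,0,0,0,-3,-1,8,-14,0,0,0,-7,3,8.5,-20,0,0,0,-11,7,8,-20,0,0,1,-12.5,9,6,-20,0,0,1,-12.5,9,3,-20,0,0,1,-12.5,9,0,-20,0,0,1,-12.5,9,-1.3,-20,0,0,1,-12.5,9,-1.3,-20,0,0,1],
)

```text
clock: 21.35
ee_pos: [438.2, -86.3, 14.1]
tool_rot: [-0.023, 1.0, -0.0, -0.002]
force: [0.1, -0.9, 0.4]
finger_gap: 84.9
```

```bash
python3 - <<'E'
from h import *
s=monitor.sense();print(s["clock"],s["ee_pos"],s["force"],s["tool_rot"],s["finger_gap"])
shot("top","t21.png",(250,200,410,300),5)
E
```

```text
21.35 [438.18369882 -86.25875522  14.12166853] [ 0.09104134 -0.8740137   0.42899366] [-2.31518353e-02  9.99729203e-01 -1.21017529e-04 -2.34507305e-03] 84.94606869876698
```

View pics/t21.png

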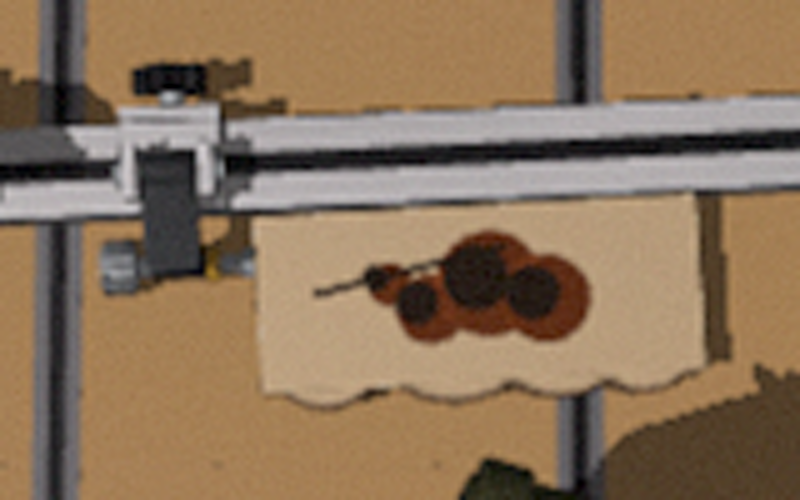

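Request:
drive_tool(
  plan=[1.5,0.1,0.1,0,0,0,1,3,0.1,0.1,0,0,0,1,4,0.2,0.1,0,0,0,1,5,0.2,0.1,0,0,0,1,5.5,0.2,0.1,0,0,0,1,6,0.2,0.1,0,0,0,1,6.3,0.2,0.1,0,0,0,1,6.5,0.3,0.1,0,0,0,1,6.5,0.3,0.1,0,0,0,1],
)

```text
clock: 22.3
ee_pos: [504.2, -83.6, 16.2]
tool_rot: [-0.023, 1.0, -0.0, -0.001]
force: [-1.5, -0.1, -0.2]
finger_gap: 85.3
```

Request:
drive_tool(
  plan=[0.2,0,0,0,0,0,1,0.4,0,0,0,0,0,1,0.5,0,0,0,0,0,1,0.5,0,0,0,0,0,1],
)

```text
clock: 22.7
ee_pos: [505.4, -83.8, 15.5]
tool_rot: [-0.022, 1.0, 0.001, -0.004]
force: [-10.3, -1.3, 7.9]
finger_gap: 85.4
```

Request:
drive_tool(
  plan=[-2,0,0,0,0,0,1,-5,0,2,0,0,0,1,-6,1,6,0,0,0,1,-6,3,10,0,0,0,1,-6,5,14,0,0,0,1,-6,7,17,0,0,0,1,-6,7,17,0,0,0,1,-6,7,17,0,0,0,1],
)

```text
clock: 23.5
ee_pos: [450.2, -12.6, 186.8]
tool_rot: [-0.024, 1.0, 0.001, 0.001]
force: [0.4, -1.0, -1.1]
finger_gap: 85.4
```

```bash
python3 - <<'E'
from h import *
s=monitor.sense();print(s["clock"],s["ee_pos"],s["force"])
shot("wrist","w22.png");shot("scene","s22.png",(190,150,420,290),3.4);shot("top","t22.png")
E
```

```text
23.5 [450.19423571 -12.62530599 186.78755917] [ 0.42968137 -1.0125436  -1.10098966]
```

View pics/w22.png

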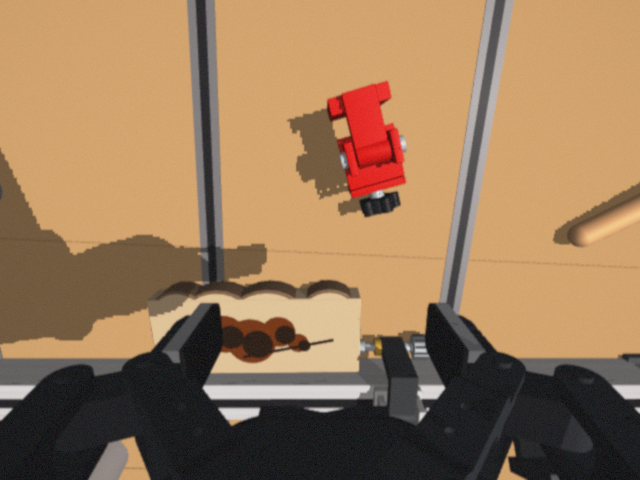

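View pics/s22.png

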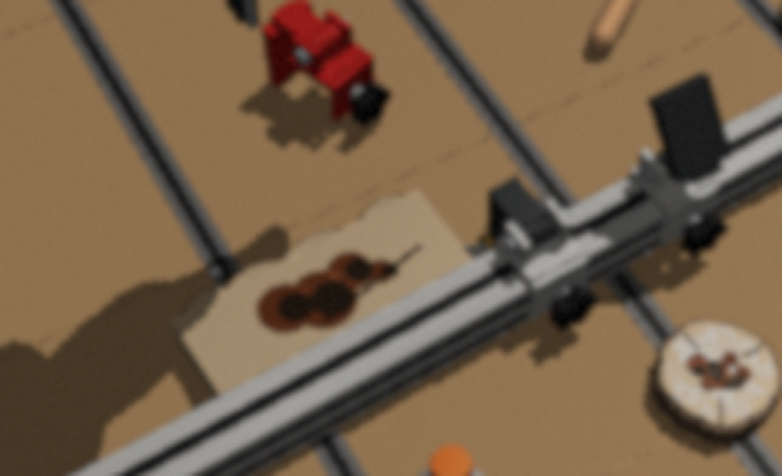

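View pics/t22.png

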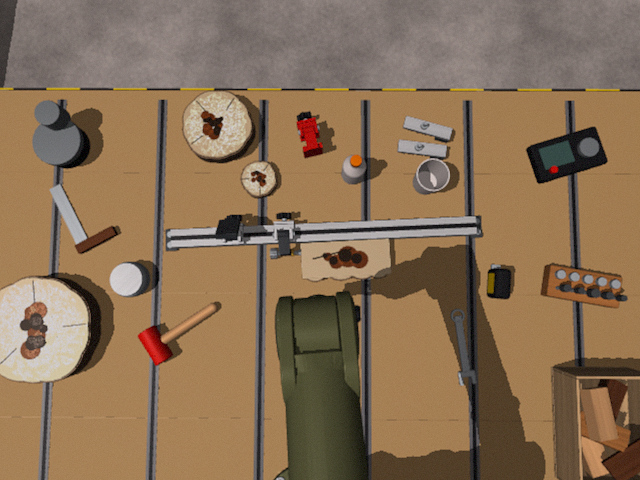

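```bash
python3 - <<'E'
import cv2,numpy as np
s=cv2.imread("pics/raw_w22.png");t=cv2.imread("pics/raw_t22.png")
f=lambda im,a,b,c,d,k:cv2.resize(im[b:d,a:c],None,fx=k,fy=k,interpolation=cv2.INTER_CUBIC)
cv2.imwrite("pics/z1.png",np.vstack([f(s,320,320,440,400,6)]))
cv2.imwrite("pics/z2.png",f(t,260,225,400,295,5))
E
```

```text
(no output)
```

View pics/z1.png

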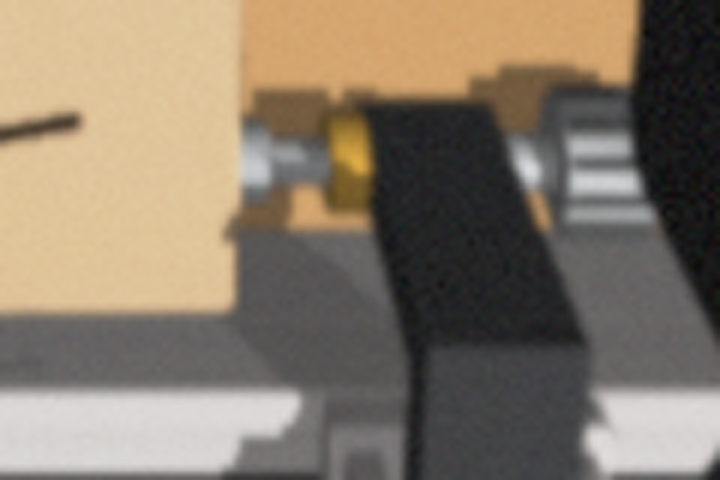

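View pics/z2.png

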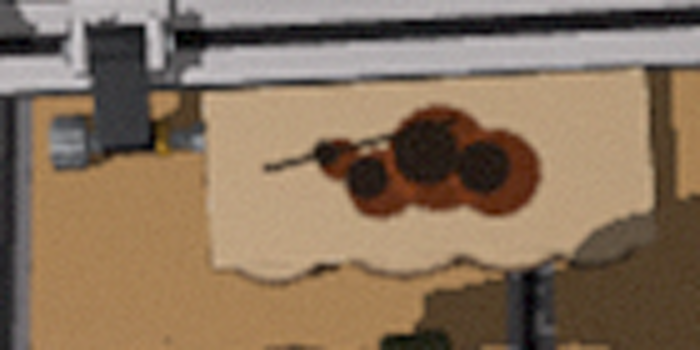

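```bash
python3 - <<'E'
from h import *
s=monitor.sense();print(s["clock"],s["ee_pos"],s["force"],abs(s["joint_vel"]).max())
print(ticket.sign_off())
E
```

```text
23.65 [448.91887064 -13.97690132 184.99535892] [0.36588351 0.60922761 0.37340755] 0.00644561991838454
the job is handed in; nothing more can be done
None
```

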